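Put the lab handpiece through the UV disinfection drawer

TASK

Disinfect the straight handpiece: pull the drawer of the white UV box right out, lower the handpiece into the drawer's two V rests with its stone end to the left as you face the box, and let it bed down in both before you let go. Push the drawer fully home, then start the cycle by pushing the sprung toggle on top of the box over to the green dot, holding it there for about a second and letting it spring back. Never push the toggle to green while the drawer is open, and leave the yellow and the white plaster casts where they are.

Things in the scene. Friction and masses are not known exactly. Their poses are not given: they have to be found in the camera images.
- uv_box: UV disinfection box, white, fixed, 165 mm deep (its x), 250 mm wide (its y), 80 mm high. Origin at the centre of its underside on the counter; its x axis points from the front (the robot's side) to the back, its y axis to the left as one faces it. The front opening's upper edge is 68 mm above the counter, the drawer is the only moving part besides the toggle
- drawer (a joint): slide of the drawer, m: 0 = fully home, 0.12 = fully out, moving along the box's -x. Friction about 1.2 N and light damping; it stays where it is left
- drawer_handle (a point): middle of the drawer's pull: a round steel bar 11 mm thick and 100 mm long along the box's y, 52 mm above the counter, centre 35 mm in front of the drawer's front panel (clear gap behind the bar 29 mm; its two 8 mm stems are 42 mm either side of the middle); axes as the box's. The panel's top edge is 72 mm above the counter
- cradle_mid (a point): point in the drawer where handpiece_mid lies when bedded, midway between two 90 degree V rests (10 mm thick, 77 mm clear between them); axes as the box's. Ridges of the Vs: 2 mm below this point, 14 to 17 mm to either side in x. Drawer floor 24 mm below it, low walls rise 10 mm from the floor. Front panel's back 66 mm in front of it; drawer out, the box's front is 54 mm behind it
- cradle_tail (a point): axis of the bedded handpiece above the wider V rest (right-hand one), 43 mm to the right (box's -y) of cradle_mid; axes as the box's
- cradle_nose (a point): axis of the bedded handpiece above the narrower V rest (left-hand one), 44 mm to the left (box's +y) of cradle_mid; axes as the box's
- handpiece_mid (a point): grasp point, on the axis in the grip, near the centre of mass, 13 mm above the counter. Straight lab handpiece, loose, 182 mm long, 0.19 kg: grip 26 mm thick from 59 mm behind to 10 mm ahead of this point, then 23 mm thick to 62 mm ahead, then tapering to a thin shank with a small stone, tip 123 mm ahead. Its y axis points along it to the stone, z up as it lies
- handpiece_tail (a point): point on the handpiece's axis 43 mm behind handpiece_mid (in the thick grip); comes over cradle_tail
- handpiece_nose (a point): point on the handpiece's axis 44 mm ahead of handpiece_mid (23 mm thick part); comes over cradle_nose
- toggle (a joint): bat toggle on the box's top, rad: 0 = centre (sprung back to it), positive = leaning to the box's +y, towards the green dot, stop at 0.45; negative towards the grey dot. About 2 N at the tip holds it over
- toggle_tip (a point): near the upper end of the toggle's steel bat lever, 9 mm thick there, standing upright; this point is 116 mm above the counter and 30 mm above the lever's pivot; the lever reaches 40 mm above the box's top, out of a collar 9 mm high; it stands 30 mm behind the box's front and 85 mm right of the box's middle
- cast_yellow_mid (a point): yellow plaster cast, 53 x 68 x 29 mm, loose on the counter; centre, half-way up. Leave alone
- cast_white_mid (a point): white plaster cast on the counter at the left, 53 x 68 x 29 mm, loose; centre, half-way up. Leave alone

How it is judged:
On the way, in this order (a step that is already met when the one before it is completed fails the run):
1. the drawer is pulled right out (value of joint drawer above 0.105 m), for 0.1 s.
2. the handpiece is down in both V rests, stone end to the left, while the fingers still hold it (distance between handpiece_tail and cradle_tail below 0.012 m and distance between handpiece_nose and cradle_nose below 0.012 m and z of handpiece_tail in the frame of cradle_tail below 0.004 m and z of handpiece_nose in the frame of cradle_nose below 0.004 m and contact force between the fingers and handpiece above 0.5 N and contact force between handpiece and drawer above 0.2 N), for 0.2 s.
3. the drawer is fully home with the handpiece bedded in it (distance between handpiece_tail and cradle_tail below 0.012 m and distance between handpiece_nose and cradle_nose below 0.012 m and z of handpiece_tail in the frame of cradle_tail below 0.004 m and z of handpiece_nose in the frame of cradle_nose below 0.004 m and value of joint drawer below 0.006 m and contact force between the fingers and handpiece below 0.05 N), for 0.2 s.
4. the toggle is held over to the green dot for half a second or more, drawer home (value of joint toggle above 0.25 rad and value of joint drawer below 0.006 m), for 0.5 s.
At the end, for the whole second after the job is handed in: Drawer home within 6 mm, the handpiece at rest in it in both V rests (each end's axis within 4 mm of the bedded height and 12 mm of its place, stone end left), toggle back at its centre within 0.06 rad (all of step 3 and value of joint toggle between -0.06 and 0.06 rad and linear speed of handpiece below 0.01 m/s); the robot touches nothing.
It fails at once if the toggle is pushed to green while the drawer is more than 15 mm open (value of joint toggle above 0.2 rad and value of joint drawer above 0.015 m).
It fails at once if a plaster cast is moved more than 20 mm (distance of any of cast_yellow_mid, cast_white_mid from where it was at the start of the episode above 0.02 m).
It also fails if it takes over 72 s, if anything falls off the work surface, if the arm or the gripper's body presses on something with over 40 N, if the wrist force passes 120 N, or if a joint passes its speed limit or range.

ROBOT

A 6-joint arm with a two-finger parallel gripper is mounted at the origin on a cart in front of the work surface, level with it; the furniture and walls round the work are solid. World frame = base frame: x ahead of the robot, y to its left, z up, the work surface at z = 0. Lengths are in m, angles in rad, forces in N, time in s.
With the tool pointing down it reaches from about 0.25 to 0.775 m from the base axis. Payload 4 kg.
Tool frame: the origin (TCP) lies midway between the tips of the shut fingers; the grasp point (between the pads) lies grip_point_offset behind it (grip_point_offset is the distance from the TCP to the grasp point, in m); z points along the fingers, y is the line along which they close (so a half turn about z gives the same grasp; the last joint's range is limited). The gripper opens to 94 mm and grips with 3 to 60 N. Pads are 16 mm wide; open, the fingers measure 119 mm over their backs; the gripper's body (75 mm by 177 mm) begins 78 mm behind the grasp point.
Start: joints at [1.137, 0.087, 1.371, -0, 1.684, -0.103], TCP at [0.179, 0.52, 0.169] pointing down, gripper open.
Joint ranges: [-3.1, 3.1], [-0.76, 2.03], [0.27, 2.55], [-1.08, 4.22], [0.17, 2.65], [-2.57, 2.57]. Speed limits (rad/s): [2.79, 2.79, 3.14, 3.14, 3.14, 3.14].

INTERFACE

Orientations are given as [roll, pitch, yaw] about the fixed x, y, z axes, in that order (R = Rz(yaw) Ry(pitch) Rx(roll)).
In Python, from bench import * gives the robot as it stands. The module is installed in compiled form; this text tells all that it offers.
- The arm moves only by the tool apply_moves, never from a script. Its argument "commands" is a list of rows, each a list of 7 numbers: the turn, a rotation vector about the world's x, y, z in rad, then the shift along the world's x, y, z in m, then the opening in per cent of the stroke, from 0 (shut) to 100 (fully open). In form: [[ax, ay, az, x, y, z, jaw], ...]. A call has exactly 5 rows; each row is the pose to reach, as a shift and turn from the pose commanded when the call began; what a row does not reach only later rows make up. A row lasts 1/10 s, in which the tool goes at most 50 mm and 8.59 degrees, less where a joint would pass 70% of its speed; a pose out of reach is approached as far as the arm can. A call with a gripper value outside its range is refused whole. The fingers move at their own pace and stop on an object; the grip force is fixed at half the most. Time passes only in rows, so rows that repeat a pose let the fingers close, or fill a call up. It gives the time, the measured TCP pose, the force, the opening and the grip force at its end, in the units of the state.
- get_obs(): the state, without advancing time (a new reading comes with each control period).
- snapshot(name): name is "scene" or "side" or "wrist"; returns a dict with "pixels" (400x640x3 uint8, red, green, blue), "vertical_fov" (degrees; the focal length in pixels is half the picture's height over the tangent of half this angle, whatever the lens; pixels are square), "cx", "cy" (the principal point, pixels), "k1" (the pictures are not rectified: a ray, as slopes to the right and down, at radius r is drawn at 1 + k1 r^2 times it, then the intrinsics apply), "rvec" (rotation vector, rad) and "tvec" (3), from world to camera coordinates, as OpenCV has them. Camera axes: x right, y down, z forward; pixel columns grow to the right and rows downward; lengths in m; the calibration is good to about 2 mm. A picture is of the moment at which its call begins. There is no depth.
- close_job(): hands the job in; it is judged then, once.
Trained networks look in the newest picture that a camera, given by its name, has taken for a name from the list of things; names that differ only in an ending like _2 or _b are one class to them, and where a whole thing is asked for, a point or a joint stands for the part that bears it (a point fixed in the world has none). Each returns a list of dicts, best first, with "score" (0 to 1); they miss things now and then, are a little off and sometimes report something else, mostly with a low value. They report only what shows in the picture. A call takes as long as a camera call.
- masks_of(camera, query): "mask" (400x640 bool, what is visible of it) and "extent" ([left, top, right, bottom] in pixels, round what is visible of it).
- place_of(camera, query): "pixel" ([column, row] in pixels: a listed point, or the origin of a listed thing).
The state is a dict: "time": time; "joint_positions": joint angles; "qvel": joint speeds; "joint_torque": joint torques, N m; "tool_pos": TCP position; "ee_rot": TCP orientation; "wrist_force": force on the tool from outside, world axes, zero at the start; "wrist_torque": the same for the moment, N m; "width": finger opening in m; "finger_force": force on a finger pad.
Only numpy, scipy, OpenCV 4.12 (cv2) and the standard library are available. Lean on these libraries where they do the work, as an engineer would, in place of code of your own. Each camera call takes 0.05 s, during which the arm holds its last target. There are 200 camera calls.

## Working session

There is one attempt and no reset: what is moved stays moved. The work goes in short steps, Python scripts to look and compute and a tool call to move; the robot and the scene stay as the last step left them, time stands still between calls to the robot, and variables do not carry over. Pictures are saved under pics/ and viewed, at most 10 in all, crops included, and the job is handed in when it is done.

Besides the shell and the picture viewer there is one more tool, called after "Request:" as a command line: name --pt "numbers of a row" for each row, then --argument value for the rest. apply_moves: Moves the arm, as the interface text tells. Its arguments: {"type":"object","properties":{"commands":{"type":"array"}},"required":["commands"]}

```bash
mkdir -p pics; cat > h.py <<'E'
from bench import *
import numpy as np, cv2
def cam(s):
    f=200/np.tan(np.radians(s["vertical_fov"])/2)
    R=cv2.Rodrigues(np.array(s["rvec"],float))[0]; return f,R,np.array(s["tvec"],float).ravel()
def ray(s,px):
    f,R,t=cam(s); d=np.array([(px[0]-s["cx"])/f,(px[1]-s["cy"])/f]); u=d.copy()
    for _ in range(30): u=d/(1+s["k1"]*(u@u))
    return -R.T@t, R.T@np.array([u[0],u[1],1])
def at_z(s,px,z):
    o,d=ray(s,px); return o+d*(z-o[2])/d[2]
def tri(obs):
    A=np.zeros((3,3));b=np.zeros(3);rs=[ray(s,p) for s,p in obs]
    for o,d in rs:
        d=d/np.linalg.norm(d);P=np.eye(3)-np.outer(d,d);A+=P;b+=P@o
    x=np.linalg.solve(A,b)
    return x,[round(1000*np.linalg.norm(np.cross(x-o,d/np.linalg.norm(d))),1) for o,d in rs]
def proj(s,X):
    f,R,t=cam(s);c=R@np.asarray(X,float)+t;u=c[:2]/c[2];u=u*(1+s["k1"]*(u@u));return [f*u[0]+s["cx"],f*u[1]+s["cy"]]
def snap(n,save=None):
    s=snapshot(n)
    if save: cv2.imwrite(f"pics/{save}.png",s["pixels"][:,:,::-1])
    return s
E
python3 - <<'E'
from h import *
np.set_printoptions(precision=4,suppress=True)
o=get_obs(); print({k:o[k] for k in ("time","tool_pos","ee_rot","width")}); 
try: print(grip_point_offset)
except Exception as e: print(e)
S={n:snap(n,n+"0") for n in("scene","side","wrist")}
Z=dict(uv_box=0,drawer_handle=.052,cradle_mid=None,handpiece_mid=.013,handpiece_tail=.013,handpiece_nose=.013,toggle_tip=.116,cast_yellow_mid=.0145,cast_white_mid=.0145)
for q,z in Z.items():
    ob=[]
    for n in S:
        r=place_of(n,q)[:2]
        for x in r: print(q,n,round(x["score"],2),np.round(x["pixel"],1), at_z(S[n],x["pixel"],z) if z is not None else "")
        if r and n!="wrist": ob.append((S[n],r[0]["pixel"]))
    if len(ob)>1: print("   tri",*tri(ob))
E
cd pics; python3 -c "
import cv2,numpy as np
a=[cv2.imread(n+'0.png') for n in('scene','side')]
cv2.imwrite('both.png',cv2.resize(np.vstack(a),(480,600)))"
```

```text
{'time': 0.0, 'tool_pos': array([0.1784, 0.5196, 0.1673]), 'ee_rot': array([-3.1394, -0.0002,  2.8108]), 'width': 0.09391174949719673}
0.0188
uv_box scene 0.68 [345.2 258.8] [ 0.4779 -0.1233  0.    ]
uv_box scene 0.32 [264.4 191.9] [0.614  0.2605 0.    ]
uv_box side 0.77 [300.4 193.4] [0.6808 0.2558 0.    ]
   tri [ 0.317  -0.2407  0.2416] [np.float64(64.3), np.float64(64.3)]
drawer_handle scene 0.65 [265.4 193.1] [0.5446 0.1918 0.052 ]
drawer_handle side 0.88 [275.2 192.5] [0.5626 0.2178 0.052 ]
   tri [0.5452 0.1905 0.0602] [np.float64(7.0), np.float64(7.0)]
cradle_mid scene 0.95 [286.3 177.8] 
handpiece_mid scene 0.92 [342.4 258.4] [ 0.4616 -0.1246  0.013 ]
handpiece_mid side 0.83 [311.7 266.9] [ 0.4656 -0.1225  0.013 ]
   tri [ 0.465  -0.1226  0.0116] [np.float64(1.4), np.float64(1.4)]
handpiece_tail scene 0.8 [355.3 266.1] [ 0.4549 -0.1646  0.013 ]
handpiece_tail side 0.66 [322.7 279.7] [ 0.4584 -0.1772  0.013 ]
   tri [ 0.4759 -0.1539 -0.0088] [np.float64(1.2), np.float64(1.2)]
handpiece_nose scene 0.64 [332.2 246.3] [ 0.4874 -0.0783  0.013 ]
handpiece_nose side 0.76 [307.  257.8] [ 0.4775 -0.0848  0.013 ]
   tri [ 0.4796 -0.0832  0.0156] [np.float64(3.6), np.float64(3.6)]
toggle_tip scene 0.46 [299.1 164.2] [0.6509 0.1467 0.116 ]
toggle_tip side 0.39 [303.8 169.9] [0.6535 0.1896 0.116 ]
   tri [0.5963 0.1044 0.1543] [np.float64(3.9), np.float64(3.9)]
cast_yellow_mid scene 0.94 [391.4 282.1] [ 0.4525 -0.2597  0.0145]
cast_yellow_mid side 0.72 [344.4 294.4] [ 0.4658 -0.2472  0.0145]
cast_yellow_mid side 0.47 [274.3 192.2] [0.5986 0.2903 0.0145]
   tri [ 0.4545 -0.2583  0.0204] [np.float64(6.0), np.float64(6.0)]
cast_white_mid scene 0.55 [181.6 192.7] [0.4457 0.4497 0.0145]
cast_white_mid side 0.72 [216.3 186.7] [0.457  0.4481 0.0145]
cast_white_mid wrist 0.86 [322.7 368.3] [0.4512 0.4369 0.0145]
   tri [ 0.467  0.48  -0.003] [np.float64(2.6), np.float64(2.6)]
```

View pics/scene0.png

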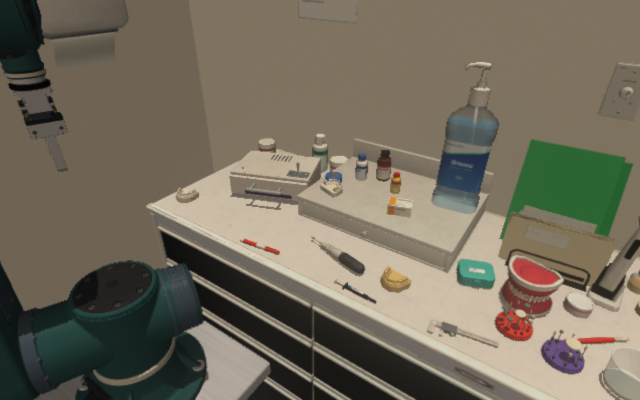

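View pics/side0.png

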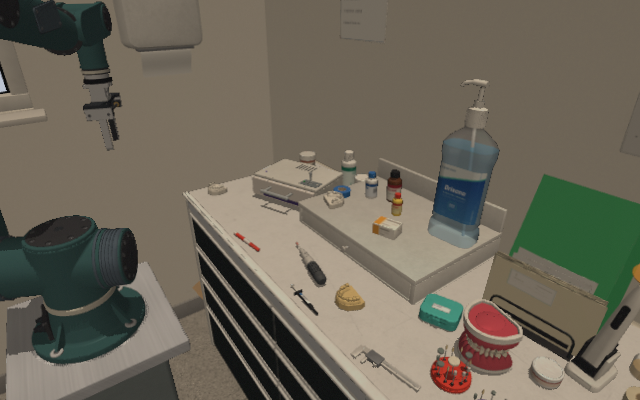

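Request:
apply_moves --pt "0 0 -0.14 0.02 -0.035 0.03 100" --pt "0 0 -0.28 0.045 -0.07 0.055 100" --pt "0 0 -0.42 0.075 -0.105 0.08 100" --pt "0 0 -0.56 0.1 -0.14 0.1 100" --pt "0 0 -0.7 0.13 -0.17 0.12 100"

```text
time: 2.0
tool_pos: [0.3092, 0.3486, 0.2902]
ee_rot: [3.14, -0.0, 2.105]
wrist_force: [1.0, 0.1, 0.0]
width: 0.0939
finger_force: 0.0
```

Request:
apply_moves --pt "0 0 -0.1 0.02 -0.03 0 100" --pt "0 0 -0.2 0.04 -0.06 0 100" --pt "0 0 -0.3 0.06 -0.09 0 100" --pt "0 0 -0.4 0.08 -0.12 0 100" --pt "0 0 -0.5 0.1 -0.15 0 100"

```text
time: 2.5
tool_pos: [0.4093, 0.1989, 0.2887]
ee_rot: [3.141, -0.0, 1.607]
wrist_force: [0.6, 0.8, -0.9]
width: 0.0937
finger_force: 0.0
```

```bash
python3 - <<'E'
from h import *
np.set_printoptions(precision=4,suppress=True)
o=get_obs(); print({k:o[k] for k in ("time","tool_pos","ee_rot","joint_positions")})
s=snap("wrist","w1"); f,R,t=cam(s); print("cam",-R.T@t,R)
for q,z in dict(drawer_handle=.052,toggle_tip=.116,uv_box=0,cradle_mid=.04,handpiece_mid=.013,handpiece_nose=.013,handpiece_tail=.013,cast_white_mid=.0145).items():
    for x in place_of("wrist",q)[:2]: print(q,round(x["score"],2),np.round(x["pixel"],1),at_z(s,x["pixel"],z))
E
```

```text
{'time': 2.5, 'tool_pos': array([0.4093, 0.1989, 0.2887]), 'ee_rot': array([ 3.1409, -0.0002,  1.6066]), 'joint_positions': array([ 0.3276, -0.1176,  1.3362,  0.    ,  1.9222,  0.2917])}
cam [0.4064 0.2842 0.5049] [[ 0.9993  0.0363  0.0001]
 [ 0.0347 -0.9568  0.2885]
 [ 0.0105 -0.2884 -0.9575]]
drawer_handle 0.87 [408.4 169.7] [0.547  0.2063 0.052 ]
toggle_tip 0.63 [334.8 386.9] [ 0.4519 -0.1418  0.116 ]
toggle_tip 0.56 [497.8 219.9] [0.6566 0.1535 0.116 ]
uv_box 0.75 [478.1 134.7] [0.669  0.2584 0.    ]
cradle_mid 0.56 [340.5 338.2] [ 0.465  -0.1106  0.04  ]
handpiece_mid 0.62 [339.1 333.7] [ 0.4651 -0.1232  0.013 ]
handpiece_nose 0.59 [346.4 312.8] [ 0.4761 -0.0756  0.013 ]
handpiece_tail 0.51 [340.3 384.7] [ 0.4749 -0.2485  0.013 ]
```

View pics/w1.png

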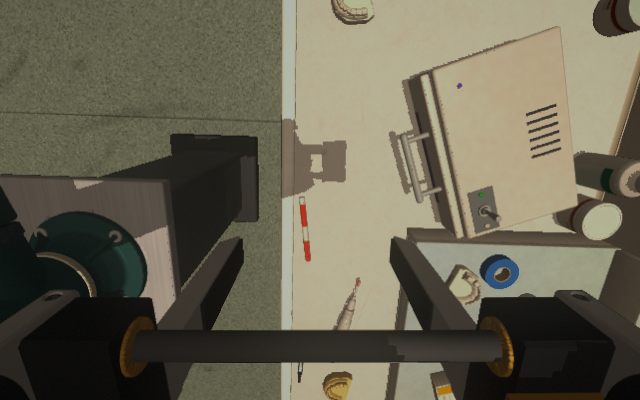

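```bash
python3 - <<'E'
from h import *
np.set_printoptions(precision=4,suppress=True)
s=snap("wrist")
m=masks_of("wrist","drawer_handle")
if m: print(m[0]["score"],m[0]["extent"])
P={}
for n,px,z in [("ftR",(463,237),.08),("ftL",(430,73),.08),("bkL",(560,28),.08),("bkR",(577,206),.08),("barL",(404,137),.052),("barR",(418,200),.052),("tip",(488,209),.12),("hp stone",(358,280),.013)]:
    P[n]=at_z(s,px,z);print(n,P[n])
d=P["ftL"]-P["ftR"];print(np.arctan2(-d[0],d[1]),np.linalg.norm(d))
d=P["barL"]-P["barR"];print(np.arctan2(-d[0],d[1]),np.linalg.norm(d))
d=P["bkL"]-P["ftL"];print(np.arctan2(d[1],d[0]),np.linalg.norm(d))
im=s["pixels"][20:250,380:600,::-1];cv2.imwrite("pics/c1.png",cv2.resize(im,None,fx=2.6,fy=2.6,interpolation=cv2.INTER_CUBIC))
E
```

```text
0.68 [398.2, 77.7, 463.7, 238.2]
ftR [0.6322 0.1163 0.08  ]
ftL [0.5487 0.3406 0.08  ]
bkL [0.703  0.3999 0.08  ]
bkR [0.7905 0.1718 0.08  ]
barL [0.5331 0.2569 0.052 ]
barR [0.5666 0.1632 0.052 ]
tip [0.6367 0.1734 0.12  ]
hp stone [ 0.4926 -0.0023  0.013 ]
0.35639897523282005 0.2393679309898892
0.3427025803963446 0.09947810340087183
0.36653324703024337 0.16535784587450103
```

View pics/c1.png

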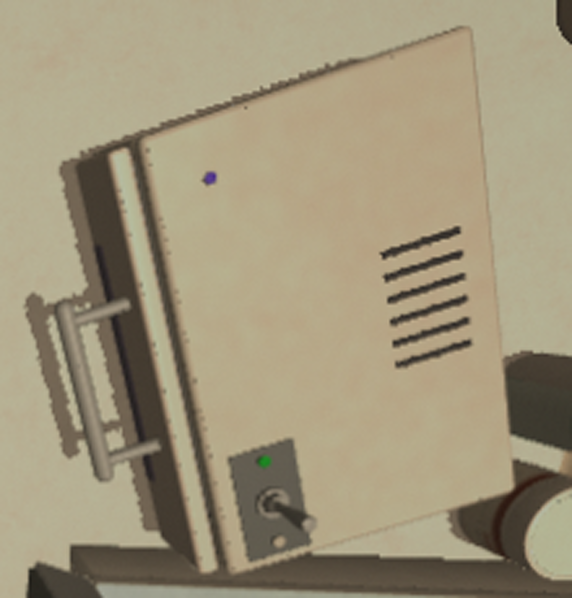

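```bash
cat > fit.py <<'E'
from h import *
from scipy.optimize import least_squares
np.set_printoptions(precision=4,suppress=True)
s=snap("wrist")
O=[((435,74),(-.0825,.125,.08)),((469.2,240.4),(-.0825,-.125,.08)),((577,208.5),(.0825,-.125,.08)),((559.6,30.8),(.0825,.125,.08)),((499.2,221.2),(-.0525,-.085,.124))]
def w(p,v):
    c,q=np.cos(p[2]),np.sin(p[2]);return np.array([p[0]+c*v[0]-q*v[1],p[1]+q*v[0]+c*v[1],v[2]])
r=least_squares(lambda p:np.concatenate([np.subtract(proj(s,w(p,v)),px) for px,v in O]),[.67,.25,.36],loss="soft_l1")
p=r.x;print(p,r.fun.reshape(-1,2))
a,b=at_z(s,(404.5,137.3),.052),at_z(s,(419.8,202),.052);m=(a+b)/2;d=a-b
print("bar",m,np.arctan2(-d[0],d[1]),"in box",[np.cos(p[2])*(m[0]-p[0])+np.sin(p[2])*(m[1]-p[1]),-np.sin(p[2])*(m[0]-p[0])+np.cos(p[2])*(m[1]-p[1])])
print("toggle",w(p,(-.0525,-.085,.116)))
E
python3 fit.py
```

```text
[0.672  0.2535 0.3712] [[-4.2868 -0.7501]
 [-1.8745  2.2653]
 [ 1.5389  0.5257]
 [ 0.772  -3.155 ]
 [ 0.4272  2.0388]]
bar [0.5519 0.2081 0.052 ] 0.3559261932561021 in box [np.float64(-0.1283572309171926), np.float64(0.0011816090089861106)]
toggle [0.6539 0.1553 0.116 ]
```

Request:
apply_moves --pt "0 0 0.08 0.028 0.002 -0.031 60" --pt "0 0 0.16 0.057 0.004 -0.062 25" --pt "0 0 0.24 0.086 0.006 -0.093 25" --pt "0 0 0.32 0.115 0.008 -0.124 25" --pt "0 0 0.325 0.143 0.009 -0.159 25"

```text
time: 3.6
tool_pos: [0.553, 0.2099, 0.1288]
ee_rot: [3.14, 0.0, 1.938]
wrist_force: [-0.5, -0.2, -0.0]
width: 0.0573
finger_force: 0.0
```

```bash
python3 - <<'E'
from h import *
np.set_printoptions(precision=4,suppress=True)
o=get_obs(); print({k:o[k] for k in ("time","tool_pos","ee_rot","width")})
s=snap("wrist","w2")
for x in place_of("wrist","drawer_handle")[:2]: print(x["score"],x["pixel"],at_z(s,x["pixel"],.052))
print("TCP px",proj(s,o["tool_pos"]),"barpred",proj(s,[.5519,.2081,.052]))
E
```

```text
{'time': 3.6, 'tool_pos': array([0.553 , 0.2099, 0.1288]), 'ee_rot': array([3.1399, 0.0001, 1.9382]), 'width': 0.057331760822882195}
0.8 [310.3, 203.1] [0.5487 0.2059 0.052 ]
TCP px [np.float64(315.64547890005184), np.float64(229.44086751143158)] barpred [np.float64(314.06075921327476), np.float64(202.2603632311667)]
```

View pics/w2.png

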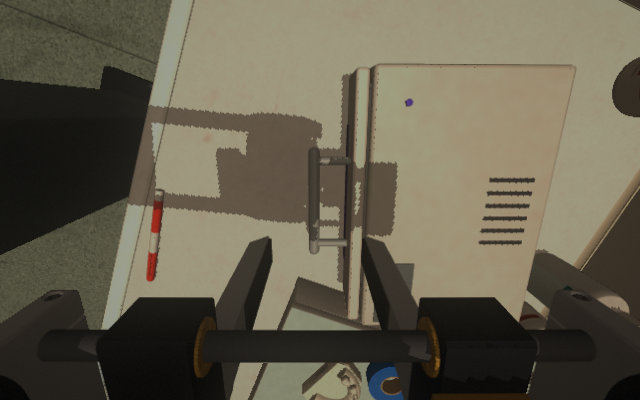

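Request:
apply_moves --pt "0 0 0 -0.001 -0.001 0 25" --pt "0 0 0 -0.001 -0.001 0 25" --pt "0 0 0 -0.001 -0.001 -0.01 25" --pt "0 0 0 -0.001 -0.001 -0.03 25" --pt "0 0 0 -0.001 -0.001 -0.05 25"

```text
time: 4.2
tool_pos: [0.5513, 0.2087, 0.0813]
ee_rot: [3.137, 0.0, 1.936]
wrist_force: [0.3, -0.7, 0.2]
width: 0.0238
finger_force: 0.0
```

Request:
apply_moves --pt "0 0 0 0 0 -0.015 25" --pt "0 0 0 0 0 -0.03 25" --pt "0 0 0 0 0 -0.044 25" --pt "0 0 0 0 0 -0.044 0" --pt "0 0 0 0 0 -0.044 0"

```text
time: 4.7
tool_pos: [0.5507, 0.2082, 0.0355]
ee_rot: [-3.142, -0.0, 1.936]
wrist_force: [0.2, -0.3, 0.3]
width: 0.0107
finger_force: 0.0
```

Request:
apply_moves --pt "0 0 0 0 0 0 0" --pt "0 0 0 -0.028 -0.0107 0 0" --pt "0 0 0 -0.056 -0.0215 0 0" --pt "0 0 0 -0.084 -0.0322 0 0" --pt "0 0 0 -0.111 -0.0426 0 0"

```text
time: 5.2
tool_pos: [0.4394, 0.1654, 0.0366]
ee_rot: [3.139, 0.0, 1.936]
wrist_force: [-0.2, 0.4, 0.9]
width: 0.0005
finger_force: 0.0
```

Request:
apply_moves --pt "0 0 0 0 0 0 0" --pt "0 0 0 0 0 0 0" --pt "0 0 0 0 0 0 25" --pt "0 0 0 0 0 0 25" --pt "0 0 0 0 0 0 25"

```text
time: 5.7
tool_pos: [0.4405, 0.1658, 0.0356]
ee_rot: [3.141, 0.0, 1.936]
wrist_force: [0.9, 0.0, 0.2]
width: 0.0207
finger_force: 0.0
```

```bash
python3 - <<'E'
from h import *
np.set_printoptions(precision=4,suppress=True)
s=snap("wrist","w3");s2=snap("scene","s3");s3=snap("side","d3")
for n,S in(("wrist",s),("scene",s2),("side",s3)):
  for x in place_of(n,"drawer_handle")[:1]: print(x["score"],x["pixel"],at_z(S,x["pixel"],.052))
a=[S["pixels"][100:300,160:420,::-1] for S in(s2,s3)]
cv2.imwrite("pics/c3.png",np.vstack([cv2.resize(np.hstack(a),(780,300)),cv2.resize(s["pixels"][:,:,::-1],(480,300))[:, :].copy() if 0 else cv2.copyMakeBorder(cv2.resize(s["pixels"][:,:,::-1],(480,300)),0,0,0,300,0)]))
E
```

```text
0.63 [479.1, 242.3] [0.55   0.2042 0.052 ]
0.6 [266.6, 192.0] [0.5515 0.1931 0.052 ]
0.7 [273.0, 193.5] [0.5535 0.2156 0.052 ]
```

View pics/c3.png

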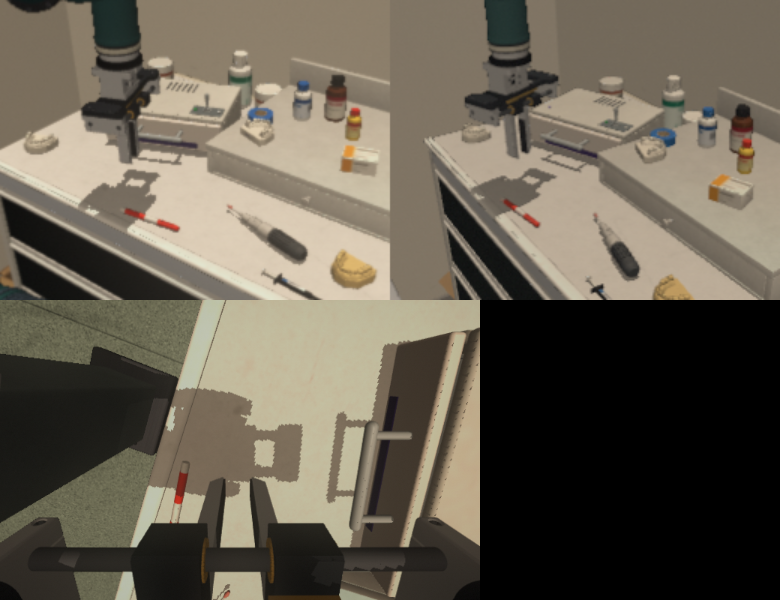

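```bash
python3 - <<'E'
from h import *
np.set_printoptions(precision=4,suppress=True)
s=snap("wrist"); o=get_obs(); print(o["tool_pos"],o["ee_rot"],o["width"],proj(s,o["tool_pos"]))
for z in(.045,.052,.06): print(z,at_z(s,(496,167),z),at_z(s,(476,300),z))
cv2.imwrite("pics/c4.png",cv2.resize(s["pixels"][150:340,260:560,::-1],None,fx=2.6,fy=2.6,interpolation=cv2.INTER_CUBIC))
E
```

```text
[0.4397 0.1656 0.0354] [-3.1415 -0.0001  1.9358] 0.023539303427047475 [np.float64(315.61608653218406), np.float64(229.4141138022823)]
0.045 [0.5369 0.2556 0.045 ] [0.5763 0.1588 0.045 ]
0.052 [0.5326 0.2553 0.052 ] [0.5706 0.1617 0.052 ]
0.06 [0.5276 0.2549 0.06  ] [0.5642 0.1651 0.06  ]
```

View pics/c4.png

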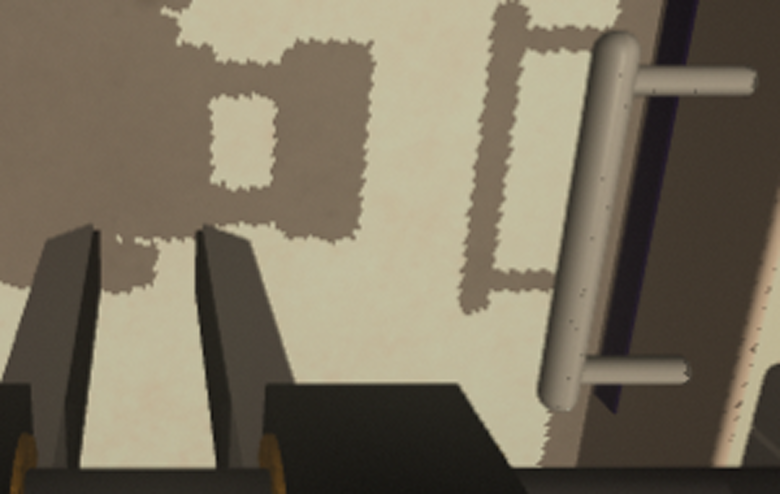

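Request:
apply_moves --pt "0 0 0 0.0 0.0 0.045 28" --pt "0 0 0 0.04 0.015 0.05 28" --pt "0 0 0 0.08 0.03 0.05 28" --pt "0 0 0 0.112 0.0425 0.05 28" --pt "0 0 0 0.112 0.0425 0.05 28"

```text
time: 6.55
tool_pos: [0.5543, 0.209, 0.084]
ee_rot: [-3.141, -0.0, 1.936]
wrist_force: [-0.3, 0.2, -0.7]
width: 0.0262
finger_force: 0.0
```

Request:
apply_moves --pt "0 0 0 0 0 -0.018 28" --pt "0 0 0 0 0 -0.036 28" --pt "0 0 0 0 0 -0.052 28" --pt "0 0 0 0 0 -0.052 28" --pt "0 0 0 0 0 -0.052 28"

```text
time: 7.05
tool_pos: [0.551, 0.2079, 0.0336]
ee_rot: [-3.141, -0.0, 1.936]
wrist_force: [-1.0, -0.2, 0.8]
width: 0.0263
finger_force: 0.0
```

Request:
apply_moves --pt "0 0 0 0 0 0 0" --pt "0 0 0 0 0 0 0" --pt "0 0 0 0 0 0 0" --pt "0 0 0 0 0 0 0" --pt "0 0 0 0 0 0 0"

```text
time: 7.55
tool_pos: [0.5518, 0.2081, 0.0338]
ee_rot: [3.141, 0.0, 1.936]
wrist_force: [-0.3, 0.8, -0.3]
width: 0.0002
finger_force: 0.0
```

```bash
python3 - <<'E'
from h import *
np.set_printoptions(precision=4,suppress=True)
o=get_obs(); print(o["tool_pos"],o["ee_rot"],o["width"],o["finger_force"],o["wrist_force"])
s=snap("wrist","w5");S=snap("side","d5");C=snap("scene","s5")
a=cv2.resize(s["pixels"][100:300,220:420,::-1],(400,400),interpolation=2)
b=cv2.resize(S["pixels"][130:230,220:320,::-1],(400,400),interpolation=2)
cv2.imwrite("pics/c5.png",np.hstack([a,b]))
E
```

```text
[0.5518 0.2081 0.0338] [3.1411 0.0001 1.9358] 0.0002344166385667135 0.0 [-0.3291  0.8037 -0.3212]
```

View pics/c5.png

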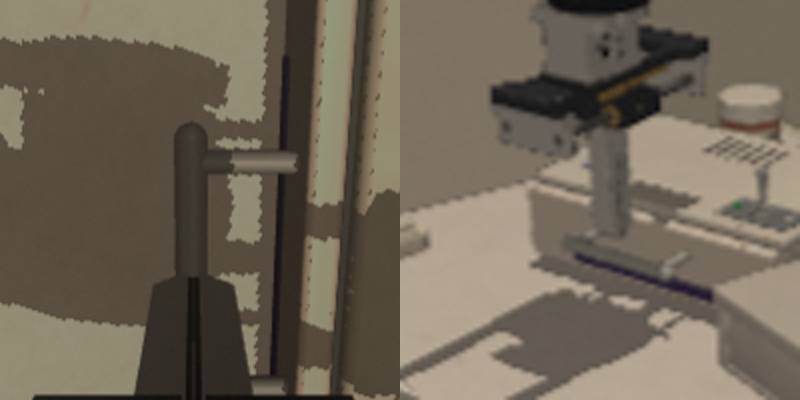

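```bash
python3 - <<'E'
from h import *
np.set_printoptions(precision=4,suppress=True)
s=snap("wrist");o=get_obs();T=o["tool_pos"]
f,R,t=cam(s);c=-R.T@t;print("cam-TCP",c-T,f,s["k1"],s["cx"],s["cy"])
u=np.array([-np.sin(.366),np.cos(.366),0]) # towards camera
for k in(0,.01,.02,.03,.04): print(k,proj(s,T+[0,0,k]),proj(s,T+[0,0,k]+.008*u))
C=snap("scene");D=snap("side")
for k in(0,.02,.04,.06): print(k,"scene",proj(C,T+[0,0,k]),"side",proj(D,T+[0,0,k]))
print("bar scene,side",proj(C,[.5515,.208,.052]),proj(D,[.5515,.208,.052]))
for q in("drawer_handle",):print(place_of("side",q)[0])
b=[cv2.resize(X["pixels"][130:230,x:x+100,::-1],(400,400),interpolation=2) for X,x in((C,215),(D,225))]
cv2.imwrite("pics/c6.png",np.hstack(b))
E
```

```text
cam-TCP [-0.0299  0.0799  0.2162] 306.29490220519006 -0.008529277523539975 316.3339290638982 203.9487565132366
0 [np.float64(315.6589327609459), np.float64(229.40378281988154)] [np.float64(315.6461853509503), np.float64(219.42940451425596)]
0.01 [np.float64(315.62441790607056), np.float64(234.4820788140794)] [np.float64(315.61074457645304), np.float64(224.12706052212712)]
0.02 [np.float64(315.5867981511634), np.float64(240.01760494989244)] [np.float64(315.5720790399053), np.float64(229.25250362030948)]
0.03 [np.float64(315.5456355225225), np.float64(246.07491639352327)] [np.float64(315.52972827065133), np.float64(234.8668706087158)]
0.04 [np.float64(315.50040576814513), np.float64(252.73129762908073)] [np.float64(315.48313989007505), np.float64(241.04351198233942)]
0 scene [np.float64(263.1852565035226), np.float64(195.9050664887924)] side [np.float64(274.00314637911885), np.float64(199.8172553002506)]
0.02 scene [np.float64(262.74116470956363), np.float64(190.0982968959304)] side [np.float64(273.65234101724644), np.float64(194.0819487223938)]
0.04 scene [np.float64(262.2886567690877), np.float64(184.1901865988871)] side [np.float64(273.29700936047493), np.float64(188.26123237870792)]
0.06 scene [np.float64(261.82747684461765), np.float64(178.17785094582626)] side [np.float64(272.9370820913048), np.float64(182.3534563746755)]
bar scene,side [np.float64(262.7683051850015), np.float64(190.55249065159006)] [np.float64(273.65452604288595), np.float64(194.52435548350897)]
{'pixel': [274.0, 189.0], 'score': 0.6}
```

View pics/c6.png

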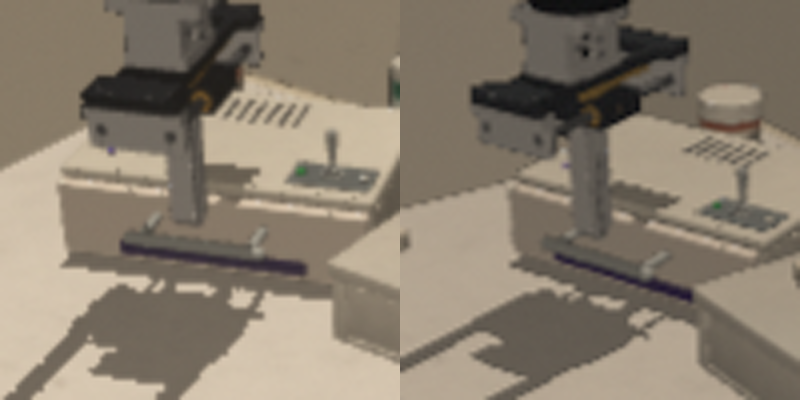

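Request:
apply_moves --pt "0 0 0 0 0 0 28" --pt "0 0 0 0 0 0 28" --pt "0 0 0 0 0 0 28" --pt "0 0 0 0 0 0 28" --pt "0 0 0 0 0 -0.006 28"

```text
time: 8.4
tool_pos: [0.5525, 0.2084, 0.0284]
ee_rot: [3.139, 0.0, 1.936]
wrist_force: [0.4, 0.4, 0.1]
width: 0.0261
finger_force: 0.0
```

Request:
apply_moves --pt "0 0 0 0 0 -0.008 28" --pt "0 0 0 0 0 -0.014 28" --pt "0 0 0 0 0 -0.018 28" --pt "0 0 0 0 0 -0.022 28" --pt "0 0 0 0 0 -0.022 28"

```text
time: 8.9
tool_pos: [0.5511, 0.208, 0.0046]
ee_rot: [-3.14, -0.0, 1.936]
wrist_force: [0.0, 0.2, -0.4]
width: 0.0267
finger_force: 0.0
```

Request:
apply_moves --pt "0 0 0 0 0 0 0" --pt "0 0 0 0 0 0 0" --pt "0 0 0 0 0 0 0" --pt "0 0 0 0 0 0 0" --pt "0 0 0 0 0 0 0"

```text
time: 9.4
tool_pos: [0.5518, 0.2081, 0.0059]
ee_rot: [3.141, 0.0, 1.936]
wrist_force: [-0.6, 0.3, 2.6]
width: 0.01
finger_force: 30.0
```

Request:
apply_moves --pt "0 0 0 -0.015 -0.0058 0 0" --pt "0 0 0 -0.038 -0.0146 0 0" --pt "0 0 0 -0.061 -0.0234 0 0" --pt "0 0 0 -0.084 -0.0322 0 0" --pt "0 0 0 -0.104 -0.0399 0 0"

```text
time: 9.9
tool_pos: [0.4479, 0.1684, 0.0059]
ee_rot: [3.138, -0.0, 1.936]
wrist_force: [3.1, 1.4, -0.1]
width: 0.0101
finger_force: 30.0
```

Request:
apply_moves --pt "0 0 0 -0.007 -0.0027 0 0" --pt "0 0 0 -0.009 -0.0035 0 0" --pt "0 0 0 -0.009 -0.0035 0 0" --pt "0 0 0 -0.009 -0.0035 0 0" --pt "0 0 0 -0.009 -0.0035 0 0"

```text
time: 10.4
tool_pos: [0.4403, 0.1655, 0.0059]
ee_rot: [3.138, -0.0, 1.936]
wrist_force: [4.0, 2.9, -2.5]
width: 0.0099
finger_force: 30.0
```

Request:
apply_moves --pt "0 0 0 0 0 0 40" --pt "0 0 0 0 0 0 40" --pt "0 0 0 0 0 0.03 40" --pt "0 0 0 0 0 0.075 80" --pt "0 0 0 0 0 0.12 80"

```text
time: 10.9
tool_pos: [0.437, 0.164, 0.1257]
ee_rot: [-3.137, -0.0, 1.936]
wrist_force: [0.7, 0.3, 0.3]
width: 0.047
finger_force: 0.0
```

Request:
apply_moves --pt "0 0 0 0 0 0.04 80" --pt "0 0 0 0 0 0.06 80" --pt "0 0 0 0 0 0.06 80" --pt "0 0 0 0 0 0.06 80" --pt "0 0 0 0 0 0.06 80"

```text
time: 11.4
tool_pos: [0.4373, 0.1643, 0.183]
ee_rot: [-3.137, -0.0, 1.936]
wrist_force: [-1.3, 0.3, -0.9]
width: 0.0754
finger_force: 0.0
```

```bash
python3 - <<'E'
from h import *
np.set_printoptions(precision=4,suppress=True)
o=get_obs(); print(o["tool_pos"],o["time"])
y=.3655;c,q=np.cos(y),np.sin(y)
S={n:snap(n,n+"7") for n in("wrist","scene","side")}
b=None
for k in("drawer_handle","cradle_mid","cradle_tail","cradle_nose","toggle_tip"):
    z=dict(drawer_handle=.052,toggle_tip=.116).get(k,.04);ob=[]
    for n in S:
        r=place_of(n,k)
        if r: print(k,n,round(r[0]["score"],2),np.round(r[0]["pixel"],1),at_z(S[n],r[0]["pixel"],z)); ob.append((S[n],r[0]["pixel"]))
    if len(ob)>1:print("  tri",*tri(ob))
print("pred bar",proj(S["wrist"],[.4403,.1655,.052]),"cradle",proj(S["wrist"],[.544,.205,.045]))
E
```

```text
[0.4373 0.1643 0.183 ] 11.4
drawer_handle wrist 0.86 [317.8 188. ] [0.4387 0.1649 0.052 ]
drawer_handle scene 0.65 [250. 215.] [0.4333 0.1491 0.052 ]
drawer_handle side 0.56 [248.1 208.1] [0.4467 0.1735 0.052 ]
  tri [0.4409 0.1621 0.0506] [np.float64(3.2), np.float64(7.6), np.float64(7.2)]
cradle_mid wrist 0.82 [413.7 213.6] [0.562  0.1743 0.04  ]
cradle_mid scene 0.95 [273.9 199. ] [0.548  0.1632 0.04  ]
cradle_mid side 0.93 [278.1 201.8] [0.5489 0.1775 0.04  ]
  tri [0.5559 0.1746 0.0376] [np.float64(6.5), np.float64(5.8), np.float64(7.7)]
cradle_tail wrist 0.96 [408. 245.] [0.5739 0.1337 0.04  ]
cradle_tail scene 0.73 [287.2 196.3] [0.5822 0.141  0.04  ]
cradle_tail side 0.58 [289.3 204.1] [0.5687 0.1443 0.04  ]
  tri [0.5689 0.1351 0.0465] [np.float64(1.9), np.float64(4.2), np.float64(5.4)]
cradle_nose wrist 0.83 [415.  174.1] [0.5415 0.2195 0.04  ]
cradle_nose scene 0.84 [258.  192.7] [0.5489 0.2256 0.04  ]
cradle_nose side 0.92 [268.3 196.8] [0.5414 0.2255 0.04  ]
  tri [0.5399 0.2192 0.0446] [np.float64(0.6), np.float64(2.3), np.float64(2.0)]
toggle_tip wrist 0.76 [508.6 284.2] [0.6571 0.1545 0.116 ]
toggle_tip scene 0.47 [300.8 163.2] [0.6593 0.1466 0.116 ]
toggle_tip side 0.55 [308.  170.5] [0.6614 0.1777 0.116 ]
  tri [0.6525 0.1529 0.1214] [np.float64(3.3), np.float64(10.0), np.float64(8.1)]
pred bar [np.float64(319.286048846041), np.float64(188.03253140512217)] cradle [np.float64(412.77116923326577), np.float64(186.88509149732656)]
```

Request:
apply_moves --pt "0 0 0 0.03 0.003 -0.01 90" --pt "0 0 0 0.06 0.006 -0.023 90" --pt "0 0 0 0.09 0.01 -0.023 90" --pt "0 0 0 0.119 0.013 -0.023 90" --pt "0 0 0 0.119 0.013 -0.023 90"

```text
time: 12.8
tool_pos: [0.5598, 0.1775, 0.1606]
ee_rot: [-3.14, 0.0, 1.935]
wrist_force: [-0.0, -0.5, -0.5]
width: 0.0845
finger_force: 0.0
```

```bash
python3 - <<'E'
from h import *
np.set_printoptions(precision=4,suppress=True)
o=get_obs(); print(o["tool_pos"],o["time"],o["ee_rot"])
s=snap("wrist","w8")
for k in("drawer_handle","cradle_mid","cradle_tail","cradle_nose","toggle_tip"):
    z=dict(drawer_handle=.052,toggle_tip=.116).get(k,.042)
    for r in place_of("wrist",k)[:1]: print(k,round(r["score"],2),np.round(r["pixel"],1),at_z(s,r["pixel"],z))
cv2.imwrite("pics/c8.png",cv2.resize(s["pixels"][80:380,180:580,::-1],None,fx=2,fy=2,interpolation=2))
E
```

```text
[0.5598 0.1775 0.1606] 12.8 [-3.1401  0.      1.9349]
drawer_handle 0.6 [203.4 164.1] [0.4361 0.1643 0.052 ]
cradle_mid 0.74 [313.8 194.1] [0.5588 0.1728 0.042 ]
cradle_tail 0.55 [314.8 226.9] [0.5739 0.1362 0.042 ]
cradle_nose 0.76 [315.2 153.2] [0.5439 0.2164 0.042 ]
```

View pics/c8.png

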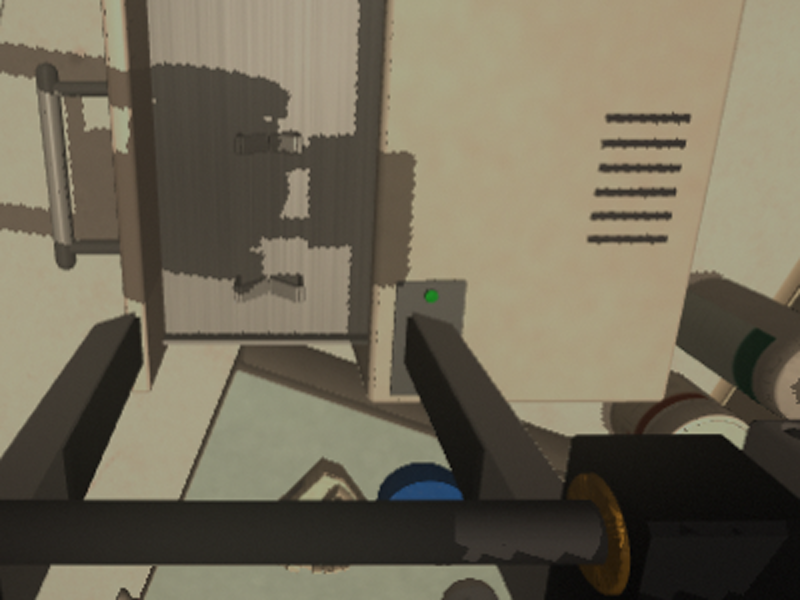

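Request:
apply_moves --pt "0 0 -0.1 -0.014 -0.045 0 80" --pt "0 0 -0.2 -0.028 -0.09 0 80" --pt "0 0 -0.3 -0.042 -0.135 0 80" --pt "0 0 -0.4 -0.056 -0.18 0 80" --pt "0 0 -0.5 -0.07 -0.225 0 80"

```text
time: 13.6
tool_pos: [0.4863, -0.0485, 0.1632]
ee_rot: [3.14, 0.0, 1.432]
wrist_force: [-0.2, -0.9, 0.1]
width: 0.075
finger_force: 0.0
```

Request:
apply_moves --pt "0 0 -0.05 -0.012 -0.04 -0.01 80" --pt "0 0 -0.085 -0.023 -0.075 -0.02 80" --pt "0 0 -0.085 -0.023 -0.075 -0.03 80" --pt "0 0 -0.085 -0.023 -0.075 -0.03 80" --pt "0 0 -0.085 -0.023 -0.075 -0.03 80"

```text
time: 14.1
tool_pos: [0.4647, -0.1212, 0.1328]
ee_rot: [3.141, -0.001, 1.352]
wrist_force: [-0.3, 0.4, 0.8]
width: 0.0751
finger_force: 0.0
```

```bash
cat > hp.py <<'E'
from h import *
np.set_printoptions(precision=4,suppress=True)
o=get_obs(); print(o["tool_pos"],o["time"],o["ee_rot"],o["width"])
s=snap("wrist","w9")
P={}
for k in("handpiece_mid","handpiece_tail","handpiece_nose"):
    for r in place_of("wrist",k)[:1]: print(k,round(r["score"],2),np.round(r["pixel"],1),at_z(s,r["pixel"],.013))
ms=masks_of("wrist","handpiece_mid")
if ms:
    m=ms[0];print(m["score"],m["extent"],m["mask"].sum())
    ys,xs=np.nonzero(m["mask"])
    X=np.array([at_z(s,(x,y),.013)[:2] for x,y in zip(xs[::5],ys[::5])])
    c=X.mean(0);w,V=np.linalg.eigh(np.cov((X-c).T));v=V[:,1]*np.sign(V[1,1]);a=(X-c)@v;b=(X-c)@np.array([-v[1],v[0]])
    print("centroid",c,"yaw",np.arctan2(-v[0],v[1]),"len",a.min(),a.max(),"tail,nose end",c+v*a.min(),c+v*a.max())
    for lo in np.arange(-.1,.1,.02):
        k=(a>lo)&(a<lo+.02)
        if k.sum()>5: print(round(lo,3),b[k].min(),b[k].max())
E
python3 hp.py
```

```text
[ 0.4647 -0.1212  0.1328] 14.1 [ 3.1411 -0.0006  1.3521] 0.07511000130371036
handpiece_mid 0.76 [319.9 199. ] [ 0.4665 -0.1318  0.013 ]
handpiece_tail 0.92 [318.1 231.9] [ 0.4558 -0.1707  0.013 ]
handpiece_nose 0.94 [322.6 155.3] [ 0.48   -0.0839  0.013 ]
0.69 [310.9, 82.8, 330.4, 245.0] 2417
centroid [ 0.4697 -0.1154] yaw -0.23097658289213005 len -0.07386566749598397 0.10879549111006091 tail,nose end [ 0.4528 -0.1873] [ 0.4947 -0.0095]
-0.08 -0.010888636835015536 0.012746549945296826
-0.06 -0.012768541497789642 0.011653033324919545
-0.04 -0.01261069776640168 0.012940544755512384
-0.02 -0.01211647560566122 0.012969917123313843
0.0 -0.010318730600138238 0.009821376800765412
0.02 -0.010042077700201693 0.00875364314891724
0.04 -0.0059071062973540065 0.006880798016683166
0.06 -0.0057941525466726155 0.005939677134230122
0.08 -0.0011517650950735963 0.0011133502063138826
```

Request:
apply_moves --pt "0 0 -0.012 0.0017 -0.0085 -0.03 70" --pt "0 0 -0.012 0.0017 -0.0085 -0.065 70" --pt "0 0 -0.012 0.0017 -0.0085 -0.1 70" --pt "0 0 -0.012 0.0017 -0.0085 -0.13 70" --pt "0 0 -0.012 0.0017 -0.0085 -0.148 70"

```text
time: 14.85
tool_pos: [0.465, -0.1296, -0.0181]
ee_rot: [-3.138, -0.001, 1.34]
wrist_force: [0.2, 0.1, 0.9]
width: 0.0658
finger_force: 0.0
```

Request:
apply_moves --pt "0 0 0 0 0 -0.004 70" --pt "0 0 0 0 0 -0.008 70" --pt "0 0 0 0 0 -0.01 70" --pt "0 0 0 0 0 -0.012 70" --pt "0 0 0 0 0 -0.012 70"

```text
time: 15.35
tool_pos: [0.467, -0.131, -0.0267]
ee_rot: [3.14, 0.0, 1.339]
wrist_force: [0.5, 0.4, -0.2]
width: 0.0659
finger_force: 0.0
```

Request:
apply_moves --pt "0 0 0 0 0 -0.002 70" --pt "0 0 0 0 0 -0.003 70" --pt "0 0 0 0 0 -0.003 20" --pt "0 0 0 0 0 -0.003 0" --pt "0 0 0 0 0 -0.003 0"

```text
time: 15.85
tool_pos: [0.4664, -0.1308, -0.0305]
ee_rot: [3.141, 0.0, 1.339]
wrist_force: [-0.3, -0.2, -0.3]
width: 0.0452
finger_force: 0.0
```

Request:
apply_moves --pt "0 0 0 0 0 0 0" --pt "0 0 0 0 0 0 0" --pt "0 0 0 0 0 0 0" --pt "0 0 0 0 0 0 0" --pt "0 0 0 0 0 0 0"

```text
time: 16.35
tool_pos: [0.4662, -0.1308, -0.0305]
ee_rot: [-3.141, 0.0, 1.339]
wrist_force: [-1.2, 0.0, -0.5]
width: 0.0245
finger_force: 30.0
```

Request:
apply_moves --pt "0 0 0 0 0 0.015 0" --pt "0 0 0 0 0 0.045 0" --pt "0 0 0 0 0 0.08 0" --pt "0 0 0 0 0 0.115 0" --pt "0 0 0 0 0 0.14 0"

```text
time: 16.85
tool_pos: [0.4668, -0.131, 0.1115]
ee_rot: [3.14, 0.0, 1.339]
wrist_force: [0.6, -0.9, -1.9]
width: 0.0247
finger_force: 30.0
```

Request:
apply_moves --pt "0 0 0.08 0.008 0.026 0 0" --pt "0 0 0.2 0.02 0.067 0 0" --pt "0 0 0.32 0.033 0.11 0 0" --pt "0 0 0.44 0.046 0.152 0 0" --pt "0 0 0.55 0.059 0.193 0 0"

```text
time: 17.35
tool_pos: [0.5252, 0.0639, 0.1088]
ee_rot: [-3.141, -0.0, 1.893]
wrist_force: [0.3, 0.0, -2.4]
width: 0.0247
finger_force: 30.0
```

Request:
apply_moves --pt "0 0 0.046 0.011 0.037 0 0" --pt "0 0 0.046 0.022 0.075 0 0" --pt "0 0 0.046 0.03 0.1 0 0" --pt "0 0 0.046 0.034 0.113 0 0" --pt "0 0 0.046 0.034 0.113 0 0"

```text
time: 17.85
tool_pos: [0.5591, 0.1763, 0.1085]
ee_rot: [-3.14, -0.0, 1.937]
wrist_force: [0.1, -0.9, -1.7]
width: 0.025
finger_force: 30.0
```

```bash
cat > inh.py <<'E'
from h import *
np.set_printoptions(precision=4,suppress=True)
o=get_obs(); T=o["tool_pos"];print(T,o["time"],o["ee_rot"],o["width"],o["finger_force"])
S={n:snap(n,n+"10") for n in("wrist","scene","side")}
u=np.array([-np.sin(.3655),np.cos(.3655),0])
for k,d in(("handpiece_mid",.001),("handpiece_tail",-.042),("handpiece_nose",.045)):
    e=T+[0,0,.0435]+u*d
    for n in S:
        for r in place_of(n,k)[:1]: print(k,n,round(r["score"],2),np.round(r["pixel"],1),"pred",np.round(proj(S[n],e),1))
for k in("cradle_tail","cradle_nose"):
    for n in S:
        for r in place_of(n,k)[:1]: print(k,n,round(r["score"],2),np.round(r["pixel"],1),at_z(S[n],r["pixel"],.044))
E
python3 inh.py
```

```text
[0.5591 0.1763 0.1085] 17.85 [-3.1401 -0.0002  1.937 ] 0.02504912185297199 29.994871113449335
handpiece_mid wrist 0.58 [314.4 252.7] pred [315.4 253.8]
handpiece_mid scene 0.64 [269.6 160.2] pred [270.4 161.8]
handpiece_mid side 0.75 [281.6 164.3] pred [279.1 167.1]
handpiece_tail wrist 0.71 [317.  310.4] pred [315.4 313. ]
handpiece_tail scene 0.73 [283.9 167.4] pred [285.1 163.5]
handpiece_nose scene 0.53 [254.4 158.4] pred [255.6 160.1]
handpiece_nose side 0.56 [268.6 163.5] pred [267.7 164.2]
cradle_tail scene 0.77 [290.2 197.3] [0.5776 0.126  0.044 ]
cradle_tail side 0.66 [290.  205.2] [0.5627 0.1304 0.044 ]
cradle_nose scene 0.74 [259.7 193.2] [0.5446 0.2146 0.044 ]
cradle_nose side 0.8 [268.6 197.3] [0.5368 0.2146 0.044 ]
```

Request:
apply_moves --pt "0 0 0 0 -0.002 -0.02 0" --pt "0 0 0 0 -0.002 -0.045 0" --pt "0 0 0 0 -0.002 -0.065 0" --pt "0 0 0 0 -0.002 -0.082 0" --pt "0 0 0 0 -0.002 -0.094 0"

```text
time: 19.25
tool_pos: [0.5585, 0.1731, 0.0139]
ee_rot: [-3.14, -0.0, 1.935]
wrist_force: [-1.3, 0.8, -1.9]
width: 0.0248
finger_force: 30.0
```

Request:
apply_moves --pt "0 0 0 0 0 -0.002 0" --pt "0 0 0 0 0 -0.004 0" --pt "0 0 0 0 0 -0.006 0" --pt "0 0 0 0 0 -0.008 0" --pt "0 0 0 0 0 -0.01 0"

```text
time: 19.75
tool_pos: [0.5599, 0.1733, 0.0062]
ee_rot: [3.14, 0.0, 1.935]
wrist_force: [-0.7, -0.5, -2.4]
width: 0.0247
finger_force: 30.0
```

Request:
apply_moves --pt "0 0 0 0 0 -0.001 0" --pt "0 0 0 0 0 -0.002 0" --pt "0 0 0 0 0 -0.003 0" --pt "0 0 0 0 0 -0.004 0" --pt "0 0 0 0 0 -0.005 0"

```text
time: 20.25
tool_pos: [0.5599, 0.1734, 0.0016]
ee_rot: [3.14, 0.0, 1.935]
wrist_force: [-1.1, -0.4, 4.6]
width: 0.0246
finger_force: 30.0
```

Request:
apply_moves --pt "0 0 0 0 0 -0.001 0" --pt "0 0 0 0 0 -0.002 0" --pt "0 0 0 0 0 -0.003 0" --pt "0 0 0 0 0 -0.003 0" --pt "0 0 0 0 0 -0.003 0"

```text
time: 20.75
tool_pos: [0.5616, 0.1739, 0.0005]
ee_rot: [3.136, 0.001, 1.935]
wrist_force: [-1.5, 0.2, 9.2]
width: 0.0248
finger_force: 30.0
```

Request:
apply_moves --pt "0 0 0 0 0 -0.001 0" --pt "0 0 0 0 0 -0.002 0" --pt "0 0 0 0 0 -0.002 0" --pt "0 0 0 0 0 -0.002 0" --pt "0 0 0 0 0 -0.002 0"

```text
time: 21.25
tool_pos: [0.563, 0.1744, 0.0004]
ee_rot: [3.132, 0.001, 1.935]
wrist_force: [-0.4, -0.0, 12.7]
width: 0.0251
finger_force: 30.0
```

```bash
python3 inh.py | grep -v cradle; python3 -c "
from h import *
o=get_obs();print(o['wrist_force'],o['wrist_torque'])"
```

```text
[0.563  0.1744 0.0004] 21.25 [3.1322 0.0007 1.9348] 0.02513460041541095 30.00287486007437
handpiece_mid wrist 0.57 [317.1 251. ] pred [316.1 253.8]
handpiece_mid scene 0.78 [274.4 194.5] pred [273.9 194.5]
handpiece_mid side 0.61 [279.1 199.5] pred [282.3 199.7]
handpiece_tail wrist 0.62 [316.1 310.1] pred [316.2 313. ]
handpiece_tail scene 0.86 [284.3 197.3] pred [287.8 196.3]
handpiece_tail side 0.71 [295.3 205. ] pred [293.5 203.2]
handpiece_nose wrist 0.64 [316.1 176.1] pred [316.  184.5]
handpiece_nose scene 0.65 [258.4 196. ] pred [259.8 192.7]
handpiece_nose side 0.66 [270.4 196.9] pred [271.2 196.3]
[-0.75927546  1.19255678 14.05105393] [ 0.1460983   0.25377116 -0.05654361]
```

Request:
apply_moves --pt "0 0 0 0 0 0.003 0" --pt "0 0 0 0 0 0.005 0" --pt "0 0 0 0 0 0.005 45" --pt "0 0 0 0 0 0.005 45" --pt "0 0 0 0 0 0.005 45"

```text
time: 22.65
tool_pos: [0.5586, 0.173, -0.0004]
ee_rot: [-3.14, -0.0, 1.935]
wrist_force: [-0.2, 0.5, 0.0]
width: 0.0414
finger_force: 0.0
```

Request:
apply_moves --pt "0 0 0 0 0 0 45" --pt "0 0 0 0 0 0.01 45" --pt "0 0 0 0 0 0.04 45" --pt "0 0 0 0 0 0.08 45" --pt "0 0 0 0 0 0.12 45"

```text
time: 23.15
tool_pos: [0.5589, 0.1731, 0.122]
ee_rot: [-3.141, -0.0, 1.935]
wrist_force: [0.9, -0.3, -0.0]
width: 0.042
finger_force: 0.0
```

```bash
cat > chk.py <<'E'
from h import *
np.set_printoptions(precision=4,suppress=True)
o=get_obs(); T=o["tool_pos"];print(T,o["time"],o["ee_rot"],o["width"])
S={n:snap(n,n+"11") for n in("wrist","scene","side")}
for k,z in(("handpiece_mid",.044),("handpiece_tail",.044),("handpiece_nose",.044),("cradle_tail",.044),("cradle_nose",.044),("drawer_handle",.052),("toggle_tip",.116)):
    for n in S:
        for r in place_of(n,k)[:1]: print(k,n,round(r["score"],2),np.round(r["pixel"],1),at_z(S[n],r["pixel"],z))
E
python3 chk.py
```

```text
[0.5589 0.1731 0.122 ] 23.15 [-3.1409 -0.0001  1.9348] 0.04196599685010523
handpiece_mid scene 0.86 [275.3 196.2] [0.5576 0.1657 0.044 ]
handpiece_mid side 0.71 [292.8 204.5] [0.5719 0.1293 0.044 ]
handpiece_tail wrist 0.82 [317.6 237.6] [0.5747 0.1365 0.044 ]
handpiece_tail scene 0.74 [286.1 197.4] [0.5703 0.1355 0.044 ]
handpiece_tail side 0.54 [292.8 204. ] [0.5736 0.1321 0.044 ]
handpiece_nose wrist 0.9 [318.1 151.9] [0.5436 0.2192 0.044 ]
handpiece_nose scene 0.93 [259.8 192.7] [0.547  0.2164 0.044 ]
handpiece_nose side 0.52 [272.5 197.3] [0.5466 0.2075 0.044 ]
cradle_tail wrist 0.75 [316.5 238.5] [0.574  0.1351 0.044 ]
cradle_tail scene 0.75 [288.  196.5] [0.5775 0.1341 0.044 ]
cradle_tail side 0.57 [292.1 206.7] [0.5626 0.1186 0.044 ]
cradle_nose wrist 0.62 [316.8 156.6] [0.544  0.2145 0.044 ]
cradle_nose scene 0.89 [260.1 192.4] [0.5488 0.2168 0.044 ]
cradle_nose side 0.97 [269.2 196.3] [0.5417 0.2197 0.044 ]
drawer_handle wrist 0.66 [195.7 164.2] [0.4397 0.1683 0.052 ]
drawer_handle scene 0.79 [247.4 216.6] [0.4237 0.1495 0.052 ]
drawer_handle side 0.87 [248.9 206.3] [0.4536 0.1823 0.052 ]
toggle_tip wrist 0.76 [420.  285.4] [0.6577 0.1553 0.116 ]
toggle_tip scene 0.7 [288.9 195.8] [0.4883 0.0579 0.116 ]
toggle_tip side 0.54 [307.4 172.5] [0.6508 0.1655 0.116 ]
```

Request:
apply_moves --pt "0 0 0 -0.04 -0.005 0 0" --pt "0 0 0 -0.08 -0.011 0 0" --pt "0 0 0 -0.12 -0.017 0 0" --pt "0 0 0 -0.16 -0.023 0 0" --pt "0 0 0 -0.161 -0.023 -0.02 0"

```text
time: 24.85
tool_pos: [0.3973, 0.1505, 0.1037]
ee_rot: [3.135, 0.001, 1.936]
wrist_force: [0.0, 0.3, -0.2]
width: 0.0057
finger_force: 0.0
```

Request:
apply_moves --pt "0 0 0 0 0 -0.035 0" --pt "0 0 0 0 0 -0.07 0" --pt "0 0 0 0 0 -0.1 0" --pt "0 0 0 0 0 -0.102 0" --pt "0 0 0 0 0 -0.102 0"

```text
time: 25.35
tool_pos: [0.3981, 0.1501, -0.0014]
ee_rot: [-3.141, -0.0, 1.935]
wrist_force: [0.6, 1.1, 0.7]
width: 0.0006
finger_force: 0.0
```

```bash
python3 chk.py | egrep "^\[|handle|_tail"
```

```text
[ 0.3981  0.1501 -0.0014] 25.35 [-3.1407 -0.0002  1.9348] 0.0005553798408533174
handpiece_tail scene 0.58 [283.4 195.9] [0.5725 0.1473 0.044 ]
handpiece_tail side 0.7 [294.2 205.1] [0.5732 0.1236 0.044 ]
cradle_tail scene 0.59 [286.8 195. ] [0.5823 0.1423 0.044 ]
cradle_tail side 0.65 [289.9 206.8] [0.557  0.1219 0.044 ]
drawer_handle wrist 0.73 [395.  264.8] [0.4425 0.1657 0.052 ]
drawer_handle scene 0.77 [248.8 213.6] [0.4365 0.1565 0.052 ]
drawer_handle side 0.73 [247.6 207.9] [0.4461 0.1755 0.052 ]
```

Request:
apply_moves --pt "0 0 0 0.01 0.0038 0 0" --pt "0 0 0 0.02 0.0076 0 0" --pt "0 0 0 0.027 0.0103 0 0" --pt "0 0 0 0.034 0.013 0 0" --pt "0 0 0 0.042 0.016 0 0"

```text
time: 27.05
tool_pos: [0.4407, 0.1663, -0.0016]
ee_rot: [-3.141, -0.0, 1.935]
wrist_force: [-1.5, 0.4, 1.6]
width: 0.0004
finger_force: 0.9
```

Request:
apply_moves --pt "0 0 0 0.01 0.0038 0 0" --pt "0 0 0 0.021 0.008 0 0" --pt "0 0 0 0.032 0.0122 0 0" --pt "0 0 0 0.042 0.016 0 0" --pt "0 0 0 0.052 0.0199 0 0"

```text
time: 27.55
tool_pos: [0.4932, 0.1864, -0.0016]
ee_rot: [-3.141, 0.0, 1.935]
wrist_force: [-1.7, -1.1, 1.5]
width: 0.0005
finger_force: 0.9
```

Request:
apply_moves --pt "0 0 0 0.009 0.0034 0 0" --pt "0 0 0 0.017 0.0065 0 0" --pt "0 0 0 0.025 0.0096 0 0" --pt "0 0 0 0.031 0.0118 0 0" --pt "0 0 0 0.036 0.0137 0 0"

```text
time: 28.05
tool_pos: [0.5288, 0.2, -0.0016]
ee_rot: [-3.141, -0.0, 1.935]
wrist_force: [-1.1, -0.4, -0.4]
width: 0.0008
finger_force: 0.8
```

Request:
apply_moves --pt "0 0 0 0.003 0.0011 0 0" --pt "0 0 0 0.006 0.0023 0 0" --pt "0 0 0 0.008 0.003 0 0" --pt "0 0 0 0.01 0.0038 0 0" --pt "0 0 0 0.01 0.0038 0 0"

```text
time: 28.55
tool_pos: [0.5352, 0.2025, -0.0016]
ee_rot: [-3.134, -0.0, 1.935]
wrist_force: [-8.7, -3.9, 5.4]
width: 0.0004
finger_force: 4.6
```

Request:
apply_moves --pt "0 0 0 0 0 0 0" --pt "0 0 0 -0.015 -0.006 0 0" --pt "0 0 0 -0.035 -0.0135 0 0" --pt "0 0 0 -0.035 -0.0135 0.045 0" --pt "0 0 0 -0.035 -0.0135 0.09 0"

```text
time: 29.05
tool_pos: [0.5004, 0.1893, 0.0865]
ee_rot: [-3.136, -0.001, 1.935]
wrist_force: [2.6, 0.1, 0.9]
width: 0.0004
finger_force: 0.0
```

Request:
apply_moves --pt "0 0 0 0 0 0.045 0" --pt "0 0 0 0.03 -0.015 0.065 0" --pt "0 0 0 0.07 -0.03 0.07 0" --pt "0 0 0 0.11 -0.045 0.07 0" --pt "0 0 0 0.15 -0.058 0.07 0"

```text
time: 29.55
tool_pos: [0.6558, 0.1314, 0.1599]
ee_rot: [3.138, 0.001, 1.935]
wrist_force: [0.6, -0.1, -0.7]
width: 0.0005
finger_force: 0.0
```

```bash
python3 chk.py | egrep "^\[|handle|toggle"
```

```text
[0.6558 0.1314 0.1599] 29.55 [3.1377 0.001  1.9347] 0.0005458828783211807
drawer_handle wrist 0.93 [245.3  89.4] [0.5527 0.2061 0.052 ]
drawer_handle scene 0.77 [263.5 189.6] [0.557 0.21  0.052]
drawer_handle side 0.75 [272.7 189.5] [0.5672 0.2417 0.052 ]
toggle_tip wrist 0.5 [328.  187.7] [0.6582 0.1555 0.116 ]
toggle_tip scene 0.35 [299.9 164.1] [0.6528 0.1452 0.116 ]
toggle_tip side 0.6 [308.9 171.9] [0.6572 0.1668 0.116 ]
```

Request:
apply_moves --pt "0 0 0 0.006 -0.002 0 0" --pt "0 0 0 0.012 -0.004 0 0" --pt "0 0 0 0.012 -0.004 -0.03 0" --pt "0 0 0 0.012 -0.004 -0.06 0" --pt "0 0 0 0.012 -0.004 -0.089 0"

```text
time: 31.25
tool_pos: [0.666, 0.1277, 0.0685]
ee_rot: [3.141, 0.0, 1.934]
wrist_force: [-0.4, 0.7, 0.8]
width: 0.0003
finger_force: 0.0
```

Request:
apply_moves --pt "0 0 0 0 0 0 0" --pt "0 0 0 -0.0015 0.004 0 0" --pt "0 0 0 -0.003 0.008 0 0" --pt "0 0 0 -0.0045 0.012 0 0" --pt "0 0 0 -0.0055 0.0145 0 0"

```text
time: 31.75
tool_pos: [0.6608, 0.1434, 0.0716]
ee_rot: [3.138, 0.001, 1.935]
wrist_force: [0.2, -0.4, 0.8]
width: 0.0006
finger_force: 0.2
```

```bash
python3 chk.py | egrep "^\[|handle|toggle"; python3 -c "
from h import *
print(get_obs()['wrist_force'])"
```

```text
[0.6608 0.1434 0.0716] 31.75 [3.1381 0.0008 1.9354] 0.0006118619493614
drawer_handle wrist 0.86 [206.   91.8] [0.5512 0.2077 0.052 ]
drawer_handle scene 0.78 [265.8 193.2] [0.5449 0.1905 0.052 ]
drawer_handle side 0.56 [274.3 193.1] [0.5582 0.2157 0.052 ]
toggle_tip wrist 0.5 [316.9 235.3] [0.6566 0.1565 0.116 ]
toggle_tip scene 0.38 [298.8 163.5] [0.6542 0.1503 0.116 ]
[0.2930757 0.4307471 0.2228173]
```

Request:
apply_moves --pt "0 0 0 -0.0004 0.001 0 0" --pt "0 0 0 -0.0007 0.002 0 0" --pt "0 0 0 -0.0011 0.003 0 0" --pt "0 0 0 -0.0015 0.004 0 0" --pt "0 0 0 -0.0018 0.005 0 0"

```text
time: 33.45
tool_pos: [0.6582, 0.1473, 0.0696]
ee_rot: [3.141, 0.001, 1.935]
wrist_force: [1.2, -1.8, 0.2]
width: 0.0005
finger_force: 0.8
```

Request:
apply_moves --pt "0 0 0 -0.0004 0.001 0 0" --pt "0 0 0 -0.0007 0.002 0 0" --pt "0 0 0 -0.0011 0.003 0 0" --pt "0 0 0 -0.0013 0.0035 0 0" --pt "0 0 0 -0.0013 0.0035 0 0"

```text
time: 33.95
tool_pos: [0.6568, 0.1507, 0.0693]
ee_rot: [-3.142, 0.001, 1.935]
wrist_force: [1.3, -3.5, -0.1]
width: 0.0004
finger_force: 1.4
```

Request:
apply_moves --pt "0 0 0 -0.0004 0.001 0 0" --pt "0 0 0 -0.0007 0.002 0 0" --pt "0 0 0 -0.0009 0.0025 0 0" --pt "0 0 0 -0.0009 0.0025 0 0" --pt "0 0 0 -0.0009 0.0025 0 0"

```text
time: 34.45
tool_pos: [0.6559, 0.1528, 0.0691]
ee_rot: [-3.141, 0.001, 1.934]
wrist_force: [2.7, -4.3, -1.9]
width: 0.0003
finger_force: 2.2
```

Request:
apply_moves --pt "0 0 0 0 0 0 0" --pt "0 0 0 0 0 0 0" --pt "0 0 0 0 0 0 0" --pt "0 0 0 0 0 0 0" --pt "0 0 0 0 0 0 0"

```text
time: 34.95
tool_pos: [0.6559, 0.1528, 0.0691]
ee_rot: [-3.141, 0.001, 1.934]
wrist_force: [1.7, -4.7, -2.1]
width: 0.0005
finger_force: 2.2
```

```bash
python3 - <<'E'
from h import *
np.set_printoptions(precision=4,suppress=True)
for n in("wrist","scene","side"):
    s=snap(n,n+"13")
    for th in(0,.2,.4):
        y=-.085+.03*np.sin(th);d=np.array([-np.sin(.3655),np.cos(.3655)])*.03*np.sin(th)
        print(n,th,proj(s,[.656+d[0],.1555+d[1],.086+.03*np.cos(th)]))
    r=place_of(n,"toggle_tip");print([(round(x["score"],2),x["pixel"]) for x in r[:2]])
    r=masks_of(n,"toggle_tip");print([(round(x["score"],2),x["extent"]) for x in r[:2]])
E
```

```text
wrist 0 [np.float64(317.0549325482707), np.float64(254.15837881849444)]
wrist 0.2 [np.float64(317.0455511768156), np.float64(244.73659956524475)]
wrist 0.4 [np.float64(317.03380049387425), np.float64(234.80730932612528)]
[(0.49, [319.5, 232.6])]
[(0.73, [311.1, 223.9, 324.3, 238.3])]
scene 0 [np.float64(297.7754373552641), np.float64(162.8402824614717)]
scene 0.2 [np.float64(295.8721377251237), np.float64(162.80601698873272)]
scene 0.4 [np.float64(294.0594462335357), np.float64(163.13099594074973)]
[]
[]
side 0 [np.float64(310.6326000842579), np.float64(173.13544048472482)]
side 0.2 [np.float64(309.0427203331242), np.float64(172.9043220828209)]
side 0.4 [np.float64(307.5304075928444), np.float64(173.03994753183062)]
[]
[(0.75, [249.8, 176.5, 319.6, 203.5])]
```

Request:
apply_moves --pt "0 0 0 0 0 0 0" --pt "0 0 0 0.003 -0.008 0 0" --pt "0 0 0 0.006 -0.016 0 0" --pt "0 0 0 0.009 -0.024 0 0" --pt "0 0 0 0.012 -0.032 0.02 0"

```text
time: 35.9
tool_pos: [0.6655, 0.1214, 0.0858]
ee_rot: [-3.135, -0.003, 1.935]
wrist_force: [-0.1, -0.6, 0.6]
width: 0.0007
finger_force: 0.0
```

Request:
apply_moves --pt "0 0 0 0 0 0.04 0" --pt "0 0 0 0 0 0.08 0" --pt "0 0 0 -0.04 0 0.1 0" --pt "0 0 0 -0.08 0 0.12 0" --pt "0 0 0 -0.12 0 0.12 0"

```text
time: 36.4
tool_pos: [0.5484, 0.122, 0.2134]
ee_rot: [3.135, 0.0, 1.935]
wrist_force: [0.5, 0.3, 1.5]
width: 0.0006
finger_force: 0.0
```

```bash
python3 chk.py
```

```text
[0.5484 0.122  0.2134] 36.4 [3.1346 0.0003 1.9349] 0.0005581490625522077
cradle_nose wrist 0.66 [417.3 203.1] [0.685  0.1419 0.044 ]
cradle_nose scene 0.21 [262. 193.] [0.5494 0.2098 0.044 ]
drawer_handle wrist 0.66 [341.9 116.6] [0.5499 0.2078 0.052 ]
drawer_handle scene 0.65 [263.7 194. ] [0.5379 0.1924 0.052 ]
drawer_handle side 0.71 [275.1 192. ] [0.5642 0.2211 0.052 ]
toggle_tip scene 0.4 [299.5 162.9] [0.6586 0.151  0.116 ]
toggle_tip side 0.36 [305.2 172.6] [0.6448 0.1689 0.116 ]
```

```bash
python3 -c "
from bench import *
print(close_job())"
```

```text
the job is handed in; nothing more can be done
None
```

The job is handed in, with no verdict returned: the handpiece went down into both V rests with its stone end left, the drawer was pushed home to its stop, and the toggle was held at green for over half a second before I let it spring back; the arm stayed clear of both casts.

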